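# Line up the gears by size on the assembly carrier

### The job

Line the four gears up on the carrier's blue pads in order of size, one centred on each pad with its shaft stub upright: the smallest beside the green end block, growing to the biggest at the other end. Set each one down gently rather than dropping it, and leave the coffee cup where it stands.

Things in the scene. Friction and masses are not known exactly. Their poses are not given: they have to be found in the camera images.
- gear_42_stub (a point): the smallest steel gear: a toothed disc 42 mm across and 12 mm thick lying flat, with a plain round shaft stub (24 mm across) standing up from its middle to 60 mm above its underside. The point lies on the axis, half-way up the stub, 36 mm above the underside (24 mm above the disc's upper face): grip the stub here. z points up the stub; any yaw will do. About 0.27 kg, mass varies by a fifth
- gear_54_stub (a point): the second smallest steel gear: a toothed disc 54 mm across and 12 mm thick lying flat, with a plain round shaft stub (24 mm across) standing up from its middle to 60 mm above its underside. The point lies on the axis, half-way up the stub, 36 mm above the underside (24 mm above the disc's upper face): grip the stub here. z points up the stub; any yaw will do. About 0.35 kg, mass varies by a fifth
- gear_66_stub (a point): the second biggest steel gear: a toothed disc 66 mm across and 12 mm thick lying flat, with a plain round shaft stub (24 mm across) standing up from its middle to 60 mm above its underside. The point lies on the axis, half-way up the stub, 36 mm above the underside (24 mm above the disc's upper face): grip the stub here. z points up the stub; any yaw will do. About 0.45 kg, mass varies by a fifth
- gear_78_stub (a point): the biggest steel gear: a toothed disc 78 mm across and 12 mm thick lying flat, with a plain round shaft stub (24 mm across) standing up from its middle to 60 mm above its underside. The point lies on the axis, half-way up the stub, 36 mm above the underside (24 mm above the disc's upper face): grip the stub here. z points up the stub; any yaw will do. About 0.56 kg, mass varies by a fifth
- pad_1: one of the four round blue pads, fixed in a row on the aluminium carrier plate, 48 mm across and 4 mm thick; the origin is the centre of its underside, so its top is 4 mm above; z up, y along the row. The pads are 87 to 103 mm apart and follow one another along the row as 1, 2, 3, 4. The green block stands beside pad 1 or beside pad 4
- pad_2: one of the four round blue pads, fixed in a row on the aluminium carrier plate, 48 mm across and 4 mm thick; the origin is the centre of its underside, so its top is 4 mm above; z up, y along the row. The pads are 87 to 103 mm apart and follow one another along the row as 1, 2, 3, 4
- pad_3: one of the four round blue pads, fixed in a row on the aluminium carrier plate, 48 mm across and 4 mm thick; the origin is the centre of its underside, so its top is 4 mm above; z up, y along the row. The pads are 87 to 103 mm apart and follow one another along the row as 1, 2, 3, 4
- pad_4: one of the four round blue pads, fixed in a row on the aluminium carrier plate, 48 mm across and 4 mm thick; the origin is the centre of its underside, so its top is 4 mm above; z up, y along the row. The pads are 87 to 103 mm apart and follow one another along the row as 1, 2, 3, 4. The green block stands beside pad 1 or beside pad 4
- green_block: the green end block, 80 x 20 mm and 28 mm high, fixed at one end of the carrier (a black one stands at the other end); origin at the centre of its underside. It marks the end where the smallest gear goes; its centre is about 65 mm from the centre of the pad beside it
- cup_mid (a point): a brown paper coffee cup with a white lid, 63 mm across and 76 mm high, closed, standing loose among the gears; the point is at its middle, 37 mm above the table. Leave it alone
Things that resemble listed ones, but are neither listed nor needed, are in the scene too. Leave any purple look-alike of the part that bears gear_66_stub alone.

How it is judged:
By the outcome, as a careful person would: the job done as asked, in the order asked, and still so for the second after the job is handed in, with the robot touching nothing.
It also fails if it takes over 102 s, if anything falls off the work surface, if the arm or the gripper's body presses on something with over 40 N, if the wrist force passes 120 N, or if a joint passes its speed limit or range.

### The arm

A 6-joint arm with a two-finger parallel gripper is mounted at the origin on the work surface. World frame = base frame: x ahead of the robot, y to its left, z up, the work surface at z = 0. Lengths are in mm, angles in rad, forces in N, time in s.
With the tool pointing down it reaches from about 350 to 775 mm from the base axis. Payload 7.3 kg.
Tool frame: the origin (TCP) lies at the very end of the fingers, on their centre line; the grasp point (between the pads) lies 19 mm behind it (bot.grip_point_offset is the distance from the TCP to the grasp point, in mm); z points along the fingers, y is the line along which they close (so a half turn about z gives the same grasp; the last joint's range is limited). The gripper opens to 92 mm and grips with 3 to 60 N. Pads are 19 mm wide; open, the fingers measure 130 mm over their backs; the gripper's body (75 mm by 190 mm) begins 47 mm behind the grasp point.
Start: joints at [-1.274, 0.342, 1.524, -0, 1.275, -0.146], TCP at [224.971, -474.376, 226.741] pointing down, gripper open.
Joint ranges: [-2.53, 2.53], [-0.77, 2.02], [0.04, 2.7], [-1, 4.14], [0.28, 2.66], [-3.11, 3.11]. Speed limits (rad/s): [2.57, 2.57, 3.14, 3.14, 3.14, 3.14].

### API

Orientations are given as [roll, pitch, yaw] about the fixed x, y, z axes, in that order (R = Rz(yaw) Ry(pitch) Rx(roll)).
In Python, from plant import bot gives the robot as it stands. The module is installed in compiled form; this text tells all that it offers.
- The arm moves only by the shell command python3 -m jog 'ROWS' [OPENING]. ROWS is JSON, a list of rows, each a list of 6 numbers: the shift along the tool's x, y, z in mm, then the turn, a rotation vector about the tool's x, y, z in rad. In form: [[dx, dy, dz, rx, ry, rz], ...]. A call has 1 to 12 rows; each row shifts and turns the commanded pose from where the row before left it, along the tool's axes as they then stand; what a row does not reach is not made up. A row lasts 1/10 s, in which the tool goes at most 50 mm and 8.59 degrees, less where a joint would pass 70% of its speed; a pose out of reach is approached as far as the arm can. A call with a gripper value outside its range is refused whole. OPENING is the opening in per cent of the stroke, from 0 (shut) to 100 (fully open), set as the call begins (- or left out, the last holds). The fingers move at their own pace and stop on an object; the grip force is fixed at half the most. Time passes only in rows, so rows that do not move let the fingers close. It gives the time, the measured TCP pose, the force, the opening and the grip force at its end, in the units of the state.
- bot.get_obs(): the state, without advancing time (a new reading comes with each control period).
- bot.capture(name): name is "scene" or "top" or "wrist"; returns the picture (420x560x3 uint8, red, green, blue); there is no depth.
- bot.camera_model(name): a dict with "fx", "fy", "cx", "cy" (pixels), "dist_coeffs" ([k1, k2, p1, p2, k3] as OpenCV has them; the pictures are not rectified), "position" and "orientation" of the camera in the world; the wrist camera has in their place "T_tool_cam" (4x4, takes a point from camera to tool coordinates, whose origin is the TCP and whose axes are the flange's). Camera axes: x right, y down, z forward; pixel columns grow to the right and rows downward; lengths in mm; the calibration is good to about 2 mm. A picture is of the moment at which its call begins: read the wrist's pose just before it. camera_model takes no time and is no camera call.
- bot.close_job(): hands the job in; it is judged then, once.
Trained networks look in the newest picture that a camera, given by its name, has taken for a name from the list of things; names that differ only in an ending like _2 or _b are one class to them, and where a whole thing is asked for, a point or a joint stands for the part that bears it (a point fixed in the world has none). Each returns a list of dicts, best first, with "p" (0 to 1); they miss things now and then, are a little off and sometimes report something else, mostly with a low value. They report only what shows in the picture. A call takes as long as a camera call. They do not tell look-alikes from the thing itself.
- bot.outline_of(target, camera): "mask" (420x560 bool, what is visible of it) and "pixel" ([column, row] in pixels, amid what is visible of it).
The state is a dict: "time": time; "joint_positions": joint angles; "dq": joint speeds; "tau": joint torques, N m; "tool_pos": TCP position; "tcp_rot": TCP orientation; "contact_force": force on the tool from outside, world axes, zero at the start; "moment": the same for the moment, N m; "grip_width": finger opening in mm; "finger_force": force on a finger pad.
Only numpy, scipy, OpenCV 4.12 (cv2) and the standard library are available. Lean on these libraries where they do the work, as an engineer would, in place of code of your own. Each camera call takes 0.05 s, during which the arm holds its last target. There are 200 camera calls.

## Working session

There is one attempt and no reset: what is moved stays moved. The work goes in short steps, Python scripts to look and compute and a shell command to move; the robot and the scene stay as the last step left them, time stands still between calls to the robot, and variables do not carry over. Pictures are saved under pics/ and viewed, at most 14 in all, crops included, and the job is handed in when it is done.

```bash
mkdir -p pics; python3 - <<'E'
from plant import bot
import cv2
o=bot.get_obs(); print({k:(v if not hasattr(v,'round') else v) for k,v in o.items()})
for c in("scene","top"):
    im=bot.capture(c); cv2.imwrite(f"pics/{c}0.png",im[:,:,::-1]); print(c,bot.camera_model(c))
print(bot.camera_model("wrist"))
E
```

```text
{'time': 0.0, 'joint_positions': array([-1.27404515e+00,  3.42753202e-01,  1.52503738e+00, -2.85246086e-06,
        1.27538396e+00, -1.45986837e-01]), 'dq': array([ 0.00043272, -0.00104533, -0.00058281,  0.00103812,  0.00076369,
        0.00013411]), 'tau': array([-4.21807817e-05, -4.31248999e+01, -2.44220692e+01,  7.18009262e-02,
        5.58930205e-02, -1.33178100e-04]), 'tool_pos': array([ 224.8215601 , -473.96972172,  226.02203394]), 'tcp_rot': array([-3.14002719e+00, -2.27417714e-04,  4.42738667e-01]), 'contact_force': array([-0.86458376, -0.57105507, -0.39040794]), 'moment': array([ 0.0014348 , -0.03027617,  0.04706966]), 'finger_force': 0.0, 'grip_width': 91.65927884701686}
scene {'fx': 539.9176892322058, 'fy': 539.9176892322058, 'cx': 279.1784719003188, 'cy': 212.90980314320126, 'dist_coeffs': array([0.03758263, 0.        , 0.        , 0.        , 0.        ]), 'position': array([1071.77918409, -344.20012977,  921.32516468]), 'orientation': array([-2.51549535e+00, -6.96373285e-04,  9.55574365e-01])}
top {'fx': 542.8510773122503, 'fy': 542.8510773122503, 'cx': 287.5974166523565, 'cy': 206.8398202439093, 'dist_coeffs': array([-0.21421413,  0.        ,  0.        ,  0.        ,  0.        ]), 'position': array([ 467.38632058,  -10.74739531, 1199.10368971]), 'orientation': array([-3.06605392,  0.00789573, -1.56100449])}
{'fx': 313.9605260633188, 'fy': 313.9605260633188, 'cx': 281.42574716802636, 'cy': 214.49450128605642, 'dist_coeffs': array([-0.04973435,  0.        ,  0.        ,  0.        ,  0.        ]), 'T_tool_cam': array([[ 4.06220820e-04, -9.67672509e-01, -2.52209733e-01,
         6.78268704e+01],
       [ 9.99999727e-01,  5.48644245e-04, -4.94379193e-04,
         4.17169206e-01],
       [ 6.16770573e-04, -2.52209464e-01,  9.67672468e-01,
        -1.58739693e+02],
       [ 0.00000000e+00,  0.00000000e+00,  0.00000000e+00,
         1.00000000e+00]])}
```

View pics/scene0.png

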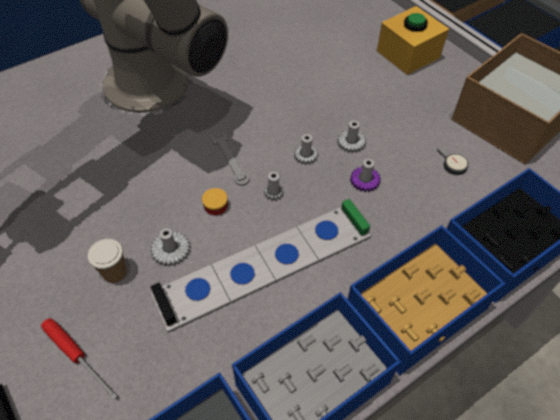

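View pics/top0.png

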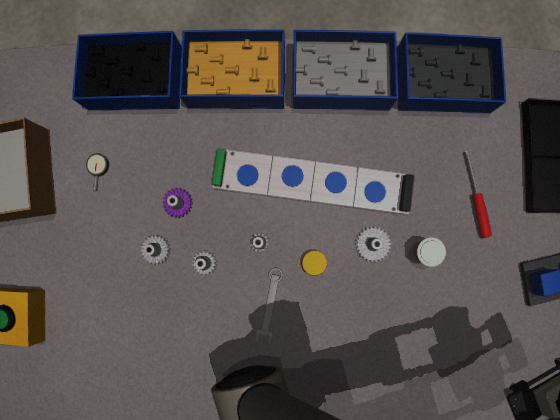

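The top picture shows a white carrier with the green block at (219,167), the black block at (407,193), and pads at (248,175), (292,176), (336,182) and (375,191).
- **Gears:** the steel ones are at (259,242) small, (204,263), (154,249) and (374,243) big.
- **Leave alone:** the purple look-alike is at (177,202), the cup at (431,252) and an orange disc at (314,263).

Next I'll measure from both views.

```bash
cat > h.py <<'E'
import numpy as np, cv2, json
from scipy.spatial.transform import Rotation as Rn
from scipy.optimize import minimize
from plant import bot
def cam(name,obs=None):
    m=bot.camera_model(name); K=np.array([[m['fx'],0,m['cx']],[0,m['fy'],m['cy']],[0,0,1]])
    if name=='wrist':
        o=obs or bot.get_obs(); T=np.eye(4); T[:3,:3]=Rn.from_euler('xyz',o['tcp_rot']).as_matrix(); T[:3,3]=o['tool_pos']
        T=T@m['T_tool_cam']; R,p=T[:3,:3],T[:3,3]
    else: R,p=Rn.from_euler('xyz',m['orientation']).as_matrix(),m['position']
    return K,m['dist_coeffs'],R,p
def proj(c,P):
    K,d,R,p=c; return cv2.projectPoints(np.asarray(P,float).reshape(-1,3),cv2.Rodrigues(R.T)[0],-R.T@p,K,d)[0].reshape(-1,2)
def ray(c,uv):
    K,d,R,p=c; q=cv2.undistortPoints(np.array([[uv]],float),K,d)[0,0]; v=R@np.r_[q,1]; return p,v/np.linalg.norm(v)
def tri(rs):
    A=sum(np.eye(3)-np.outer(v,v) for p,v in rs); b=sum((np.eye(3)-np.outer(v,v))@p for p,v in rs); return np.linalg.solve(A,b)
def atz(c,uv,z):
    p,v=ray(c,uv); return p+v*(z-p[2])/v[2]
t=np.linspace(0,2*np.pi,48,endpoint=False)
def cyl(x,r,z0,z1): return np.concatenate([np.c_[x[0]+r*np.cos(t),x[1]+r*np.sin(t),0*t+x[2]+z] for z in(z0,z1)])
def sil(c,x,D,s=4):
    m=np.zeros((420*s,560*s),np.uint8)
    for r,a,b in((D/2-1,0,12),(12,12,60)):
        h=cv2.convexHull(((proj(c,cyl(x,r,a,b))+.5)*s).astype(np.int32)); cv2.fillConvexPoly(m,h,255)
    return cv2.resize(m,(560,420),interpolation=cv2.INTER_AREA)/255.
def fit(cs,masks,x0,D):
    """gear underside centre from masks in one or two views"""
    f=lambda x:-sum((np.minimum(s,k).sum()/np.maximum(s,k).sum()) for s,k in((sil(c,x,D),m.astype(float)) for c,m in zip(cs,masks)))/len(cs)
    r=minimize(f,x0,method='Nelder-Mead',options=dict(initial_simplex=np.array(x0)+np.vstack([np.zeros(3),np.diag([8,8,8])]),xatol=.1,fatol=1e-4)); return r.x,-r.fun
E
python3 - <<'E'
from h import *
im={};C={}
for n in('scene','top'):
    im[n]=bot.capture(n); C[n]=cam(n)
seed={42:(259,242),54:(204,263),66:(154,249),78:(374,243)}
for D,uv in seed.items():
    x0=atz(C['top'],uv,12); x0[2]=0; ms=[];ok=[]
    for n in('scene','top'):
        e=proj(C[n],x0+[0,0,20])[0]
        L=bot.outline_of(f'gear_{D}_stub',n)
        print(D,n,[(np.round(l['pixel']),round(l['p'],2),int(l['mask'].sum())) for l in L],'exp',e.round())
        L=[l for l in L if np.hypot(*(np.array(l['pixel'])-e))<15]
        if L: ms.append(L[0]['mask']); ok.append(n)
    if ok: print('  fit',ok,*fit([C[n] for n in ok],ms,x0,D), 'x0',x0.round())
# pads by colour
cen={}
for n in C:
    h=cv2.cvtColor(im[n],cv2.COLOR_RGB2HSV); m=cv2.inRange(h,(100,120,90),(125,255,255))
    k,_,st,ce=cv2.connectedComponentsWithStats(m); cen[n]=ce,st
top=[(248,175),(292,176),(336,182),(375,191)]; sc=[(326,230),(286,254),(243,273),(198,289)]
for a,b in zip(top,sc):
    r=[]
    for n,q in(('top',a),('scene',b)):
        i=np.argmin(np.hypot(*(cen[n][0]-q).T)+1e3*(cen[n][1][:,4]<150)); r.append((cen[n][0][i],cen[n][1][i,4])); 
    print(r, tri([ray(C['top'],r[0][0]),ray(C['scene'],r[1][0])]).round(1), atz(C['top'],r[0][0],10).round(1),atz(C['scene'],r[1][0],10).round(1))
for n in C:
    for g in('green_block','cup_mid'):
        print(n,g,[(np.round(l['pixel']),round(l['p'],2)) for l in bot.outline_of(g,n)][:2])
E
```

```text
42 scene [(array([275., 189.]), 0.81, 387)] exp [274. 188.]
42 top [(array([260., 245.]), 0.55, 228)] exp [259. 242.]
  fit ['scene', 'top'] [478.78481404  61.27493979   2.30345065] 0.8686912917245189 x0 [479.  61.   0.]
54 scene [(array([308., 153.]), 0.83, 516)] exp [306. 150.]
54 top [(array([204., 265.]), 0.88, 449)] exp [203. 263.]
  fit ['scene', 'top'] [433.20905966 181.69507213   2.82834536] 0.9419826027123064 x0 [432. 182.   0.]
66 scene [(array([363., 175.]), 0.89, 697), (array([350., 140.]), 0.57, 610)] exp [353. 137.]
66 top [(array([156., 248.]), 0.78, 647), (array([217., 167.]), 0.48, 388)] exp [153. 249.]
  fit ['scene', 'top'] [459.73760559 293.38788685   1.84682413] 0.9303900160590406 x0 [461. 295.   0.]
78 scene [(array([171., 246.]), 0.9, 1155)] exp [169. 246.]
78 top [(array([371., 244.]), 0.91, 904)] exp [375. 243.]
  fit ['scene', 'top'] [ 478.05826787 -190.12552918    2.36767972] 0.9315027406394587 x0 [ 479. -191.    0.]
[(array([247.25588235, 174.76176471]), np.int32(340)), (array([326.29449838, 229.7605178 ]), np.int32(309))] [626.7  88.6  15.2] [627.6  89.5  10. ] [623.9  90.6  10. ]
[(array([292.07246377, 175.49275362]), np.int32(345)), (array([286.46686747, 253.54216867]), np.int32(332))] [625.8 -10.1  15. ] [626.8  -9.7  10. ] [623.1  -8.7  10. ]
[(array([335.24269006, 181.92982456]), np.int32(342)), (array([242.01648352, 273.20604396]), np.int32(364))] [ 612.5 -105.3   14.9] [ 613.4 -105.1   10. ] [ 609.7 -104.5   10. ]
[(array([374.52870091, 191.48942598]), np.int32(331)), (array([197.31701031, 288.92525773]), np.int32(388))] [ 592.3 -192.1   15. ] [ 593.1 -192.4   10. ] [ 589.4 -191.8   10. ]
scene green_block [(array([357., 217.]), 0.93)]
scene cup_mid [(array([108., 259.]), 0.79)]
top green_block [(array([219., 165.]), 0.7)]
top cup_mid [(array([431., 252.]), 0.62)]
```

```bash
cat > go.py <<'E'
import sys
from h import *
o=bot.get_obs(); R=Rn.from_euler('xyz',o['tcp_rot']); x=np.array([float(a) for a in sys.argv[1:4]])
d=R.inv().apply(x-o['tool_pos']); Rt=Rn.from_euler('xyz',[np.pi,0,np.pi/2])
print('tool shift',d.round(1),'turn',(R.inv()*Rt).as_rotvec().round(3),'|d|/45',round(np.linalg.norm(d)/45,1),'t',o['time'])
E
python3 -m jog '[[0,0,0,0,0,-0.141],[0,0,0,0,0,-0.141],[0,0,0,0,0,-0.141],[0,0,0,0,0,-0.141],[0,0,0,0,0,-0.141],[0,0,0,0,0,-0.141],[0,0,0,0,0,-0.141],[0,0,0,0,0,-0.141],[0,0,0,0,0,0]]' 70; python3 go.py 479 0 226
```

```text
time: 1.7
tool_pos: [224.9, -474.4, 226.7]
tcp_rot: [-3.142, 0.0, 1.572]
contact_force: [0.2, 0.8, -0.2]
grip_width: 63.9
finger_force: 0.0
tool shift [474.1 254.6   0.7] turn [-0.     0.     0.001] |d|/45 12.0 t 1.7
```

```bash
python3 -m jog '[[40,21,0,0,0,0],[40,21,0,0,0,0],[40,21,0,0,0,0],[40,21,0,0,0,0],[40,21,0,0,0,0],[40,21,0,0,0,0],[40,21,0,0,0,0],[40,21,0,0,0,0],[40,21,0,0,0,0],[40,21,0,0,0,0],[40,22,0,0,0,0],[35,22,0,0,0,0]]' ; python3 -m jog '[[0,0,0,0,0,0],[0,0,0,0,0,0]]'
python3 - <<'E'
from h import *
im=bot.capture('wrist'); cv2.imwrite('pics/w1.png',im[:,:,::-1]); c=cam('wrist')
for n,P in dict(g42=(479,61,60),g54=(433,182,60),g66=(460,293,60),g78=(478,-190,60),p1=(626.7,88.6,12),p2=(626,-10,12),p3=(612.5,-105,12),p4=(592,-192,12)).items(): print(n,proj(c,P)[0].round())
print(bot.get_obs()['tool_pos'])
E
```

```text
time: 2.9
tool_pos: [479.6, 2.8, 227.0]
tcp_rot: [3.141, 0.0, 1.567]
contact_force: [0.9, -0.6, 0.7]
grip_width: 63.8
finger_force: 0.0
time: 3.1
tool_pos: [478.9, 1.3, 226.5]
tcp_rot: [-3.141, 0.0, 1.57]
contact_force: [-0.3, 0.9, 0.5]
grip_width: 64.2
finger_force: 0.0
g42 [282. 140.]
g54 [232.   8.]
g66 [ 260. -126.]
g78 [281. 352.]
p1 [410. 115.]
p2 [402. 199.]
p3 [385. 271.]
p4 [364. 329.]
[4.78603214e+02 4.55286832e-01 2.26515386e+02]
```

View pics/w1.png

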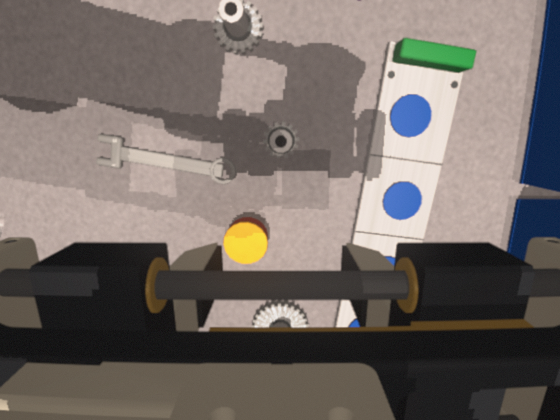

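Wrist picture: gear 42's stub is at (281,140), gear 54 at (231,10), pads at (410,116) and (402,200), and the green block at (435,54). All lie within about 1–2 px of the predictions. I'll record the pads and gear 42 here, then take a second view above gear 42.

```bash
cat >> h.py <<'E'
def stub(im,c,P,rpx=None):
    """centre of stub's top ring near projection of P: Hough circle, radius predicted"""
    e=proj(c,P)[0]; r=np.linalg.norm(proj(c,np.add(P,[12,0,0]))[0]-e); s=6; w=int(2.2*r)+6
    x0,y0=int(e[0])-w,int(e[1])-w; x0=max(x0,0);y0=max(y0,0); g=cv2.cvtColor(im,cv2.COLOR_RGB2GRAY)[y0:y0+2*w,x0:x0+2*w]
    g=cv2.resize(g,None,fx=s,fy=s,interpolation=cv2.INTER_CUBIC); g=cv2.GaussianBlur(g,(0,0),3)
    k=cv2.HoughCircles(g,cv2.HOUGH_GRADIENT,1,20,param1=80,param2=15,minRadius=int(.88*r*s),maxRadius=int(1.12*r*s))
    if k is None: return e,None
    k=k[0]; uv=(k[:,:2]+.5)/s-.5+[x0,y0]; i=0; 
    return e,uv[np.argsort(np.hypot(*(uv-e).T)+np.arange(len(uv))*1.0)[:3]]
def blue(im,c,P):
    e=proj(c,P)[0]; m=cv2.inRange(cv2.cvtColor(im,cv2.COLOR_RGB2HSV),(100,110,60),(125,255,255))
    n,_,st,ce=cv2.connectedComponentsWithStats(m); i=np.argmin(np.hypot(*(ce-e).T)+1e3*(st[:,4]<300)); return e,ce[i],st[i]
PAD=dict(p1=(626.7,88.6,12),p2=(626,-10,12),p3=(612.5,-105,12),p4=(592,-192,12))
GEAR=dict(g42=(479,61,60),g54=(433,182,60),g66=(460,293,60),g78=(478,-190,60))
E
python3 -m jog '[[20,0,32,0,0,0],[20,0,32,0,0,0],[20,0,31,0,0,0],[0,0,0,0,0,0],[0,0,0,0,0,0]]' >/dev/null
python3 - <<'E'
from h import *
a=cv2.imread('pics/w1.png')[:,:,::-1].copy(); o=dict(tool_pos=np.array([479,.9,226.6]),tcp_rot=[np.pi,0,1.5708]); ca=cam('wrist',o)
b=bot.capture('wrist'); cv2.imwrite('pics/w2.png',b[:,:,::-1]); cb=cam('wrist'); print(bot.get_obs()['tool_pos'])
ea,ua=stub(a,ca,GEAR['g42']); eb,ub=stub(b,cb,GEAR['g42']); print(ea,ua,eb,ub)
if ua is not None and ub is not None: print('g42 top',tri([ray(ca,ua[0]),ray(cb,ub[0])]).round(1),atz(ca,ua[0],60),atz(cb,ub[0],60))
for p in('p1','p2'):
    A,B=blue(a,ca,PAD[p]),blue(b,cb,PAD[p]); print(p,A,B,tri([ray(ca,A[1]),ray(cb,B[1])]).round(1),atz(ca,A[1],12),atz(cb,B[1],12))
E
```

```text
[479.64713635  59.29662755 132.87525042]
[281.11196682 140.44313386] None [279.87030289 221.19881545] None
p1 (array([409.6462042 , 115.70714262]), array([410.43935927, 115.19221968]), array([ 391,   95,   40,   42, 1311], dtype=int32)) (array([443.1497898, 177.0618848]), array([446.00576369, 177.14121037]), array([ 421,  152,   51,   52, 2082], dtype=int32)) [625.6  89.1  18.2] [627.57501101  89.18303545  12.        ] [629.36934047  88.54108175  12.        ]
p2 (array([401.43851531, 199.6412693 ]), array([401.9513315, 200.1184573]), array([ 384,  182,   37,   37, 1089], dtype=int32)) (array([429.54821658, 276.97627387]), array([446.00576369, 177.14121037]), array([ 421,  152,   51,   52, 2082], dtype=int32)) [458.6 103.2 379.4] [626.69307754 -10.59404659  12.        ] [629.36934047  88.54108175  12.        ]
```

View pics/w2.png

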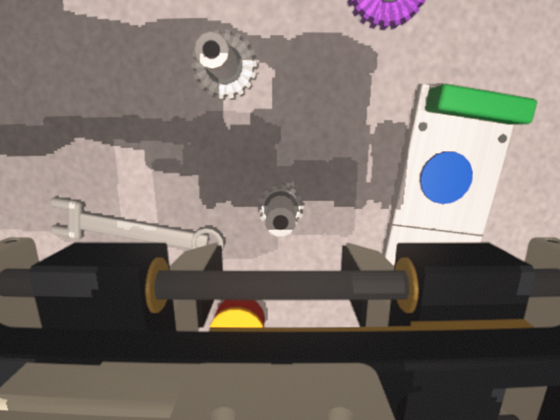

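Gear 42's stub hole shows at (281,222) against a predicted (280,221), so the position and the 60 mm height are confirmed. Descending and gripping.

```bash
python3 -m jog '[[0.5,0,30,0,0,0],[0.5,0,30,0,0,0],[0.5,0,30,0,0,0],[0,0,15,0,0,0],[0,0,9,0,0,0],[0,0,0,0,0,0]]'; python3 -m jog '[[0,0,0,0,0,0],[0,0,0,0,0,0],[0,0,0,0,0,0],[0,0,0,0,0,0],[0,0,0,0,0,0],[0,0,0,0,0,0],[0,0,0,0,0,0],[0,0,0,0,0,0]]' 0; python3 go.py 627 -10 150
```

```text
time: 4.3
tool_pos: [479.5, 61.2, 18.0]
tcp_rot: [3.141, 0.0, 1.569]
contact_force: [-0.6, -0.4, 0.7]
grip_width: 64.3
finger_force: 0.0
time: 5.1
tool_pos: [478.7, 62.2, 17.8]
tcp_rot: [-3.141, 0.0, 1.571]
contact_force: [-2.8, 0.3, 4.3]
grip_width: 23.5
finger_force: 30.0
tool shift [ -72.2  148.2 -132.2] turn [-0.  0.  0.] |d|/45 4.7 t 5.1
```

Gripped (23.5 mm). Lifting, then moving over pad 2 to look at pads 1 and 2.

```bash
python3 -m jog '[[0,0,-20,0,0,0],[0,0,-35,0,0,0],[0,0,-35,0,0,0],[-15,30,-42,0,0,0],[-15,30,0,0,0,0],[-15,30,0,0,0,0],[-15,30,0,0,0,0],[-12,28,0,0,0,0],[0,0,0,0,0,0],[0,0,0,0,0,0]]'
python3 - <<'E'
from h import *
o=bot.get_obs(); b=bot.capture('wrist'); cv2.imwrite('pics/w3.png',b[:,:,::-1]); c=cam('wrist',o); print(o['tool_pos'],o['tcp_rot'])
for p in('p1','p2'):
    B=blue(b,c,PAD[p]); print(p,B,atz(c,B[1],12),atz(c,B[1],16))
E
python3 go.py 628 89 60
```

```text
time: 6.1
tool_pos: [624.4, -9.0, 145.4]
tcp_rot: [-3.139, -0.0, 1.57]
contact_force: [-1.1, -1.2, -2.7]
grip_width: 23.4
finger_force: 30.0
[624.38497352  -8.95256539 145.3937959 ] [-3.13926076e+00 -4.00482914e-04  1.57021636e+00]
p1 (array([283.96567533,  98.05984924]), array([283.20669899,  96.92772146]), array([ 257,   70,   53,   55, 2269], dtype=int32)) [626.02916392  89.55398576  12.        ] [626.02019025  89.12441327  16.        ]
p2 (array([283.05721019, 206.83411396]), array([282.49511401, 204.63387622]), array([ 258,  184,   49,   43, 1535], dtype=int32)) [625.46158009  -7.84628763  12.        ] [625.46037728  -6.94233845  16.        ]
tool shift [97.5  4.3 85.8] turn [-0.002 -0.    -0.   ] |d|/45 2.9 t 6.15
```

View pics/w3.png

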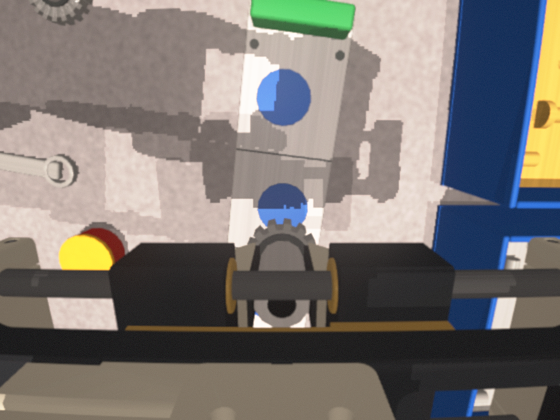

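Pad 1 is at (283,97), half in shade, and the green block at (302,13). The wrist gives pad 1 at about (626.5, 89.3). Moving over it, descending to just above and reading the force.

```bash
python3 -m jog '[[33,0.5,0,0,0,0],[33,0.5,0,0,0,0],[32,0.5,0,0,0,0],[0,0,40,0,0,0],[0,0,40,0,0,0],[0,0,17,0,0,0],[0,0,6,0,0,0],[0,0,0,0,0,0],[0,0,0,0,0,0]]'; python3 -m jog '[[0,0,2,0,0,0],[0,0,2,0,0,0],[0,0,1,0,0,0],[0,0,1,0,0,0],[0,0,0,0,0,0]]'
```

```text
time: 7.05
tool_pos: [627.1, 89.3, 45.3]
tcp_rot: [3.139, -0.0, 1.571]
contact_force: [0.0, 0.0, -2.3]
grip_width: 23.5
finger_force: 30.0
time: 7.55
tool_pos: [626.3, 89.1, 37.7]
tcp_rot: [-3.141, 0.0, 1.571]
contact_force: [1.0, 0.1, -1.3]
grip_width: 23.3
finger_force: 30.0
```

```bash
for i in 1 2; do python3 -m jog '[[0,0,1,0,0,0],[0,0,1,0,0,0],[0,0,0,0,0,0]]' | grep -E 'pos|force'; done; python3 -m jog '[[0,0,1,0,0,0],[0,0,0,0,0,0]]' | grep -E 'pos|force'
```

```text
tool_pos: [626.3, 89.1, 35.6]
contact_force: [-0.7, 0.5, -1.9]
finger_force: 30.0
tool_pos: [626.4, 89.2, 33.9]
contact_force: [-0.2, 0.5, -0.5]
finger_force: 30.0
tool_pos: [626.5, 89.1, 33.9]
contact_force: [-3.0, 0.1, 6.0]
finger_force: 30.0
```

Contact at z≈33.8, so the pad top is at about 16 mm (triangulated 15–18). Releasing and heading to gear 54.

```bash
python3 -m jog '[[0,0,0,0,0,0],[0,0,0,0,0,0],[0,0,0,0,0,0],[0,0,0,0,0,0],[0,0,-15,0,0,0],[0,0,-40,0,0,0],[0,0,-45,0,0,0],[15,-40,0,0,0,0],[15,-40,0,0,0,0],[15,-40,0,0,0,0],[15,-40,0,0,0,0],[14,-33,0,0,0,0]]' 65;  python3 -m jog '[[0,0,0,0,0,0],[0,0,0,0,0,0]]'
cat > look.py <<'E'
import sys
from h import *
o=bot.get_obs(); o['tcp_rot']=[np.pi,0,np.pi/2]; b=bot.capture('wrist'); c=cam('wrist',o); n=sys.argv[1]; print(o['tool_pos'])
for k,P in GEAR.items(): print(k,proj(c,P)[0].round(1),end=' ')
print()
for p in PAD:
    B=blue(b,c,PAD[p])
    if np.hypot(*(B[0]-B[1]))<15: print(p,B[1].round(1),B[2],atz(c,B[1],16).round(1))
cv2.imwrite(f'pics/{n}.png',b[:,:,::-1])
if len(sys.argv)>2:
    e=proj(c,GEAR[sys.argv[2]])[0].astype(int); x,y=max(e[0]-50,0),max(e[1]-50,0)
    cv2.imwrite(f'pics/{n}c.png',cv2.resize(b[y:y+100,x:x+100,::-1],None,fx=5,fy=5,interpolation=cv2.INTER_CUBIC)); print('crop origin',x,y,'x5')
E
python3 look.py w4 g54
```

```text
time: 9.55
tool_pos: [431.5, 163.6, 133.9]
tcp_rot: [3.141, -0.0, 1.571]
contact_force: [0.6, 0.8, 1.1]
grip_width: 59.1
finger_force: 0.0
time: 9.75
tool_pos: [434.0, 163.5, 134.1]
tcp_rot: [3.139, -0.0, 1.572]
contact_force: [-0.1, 0.7, 0.7]
grip_width: 59.8
finger_force: 0.0
[433.96454644 163.54837071 134.08798477]
g42 [333.2 337.3] g54 [279.6 199.5] g66 [319.2  39.6] g78 [320.3 526.7] 
crop origin 229 149 x5
```

View pics/w4.png

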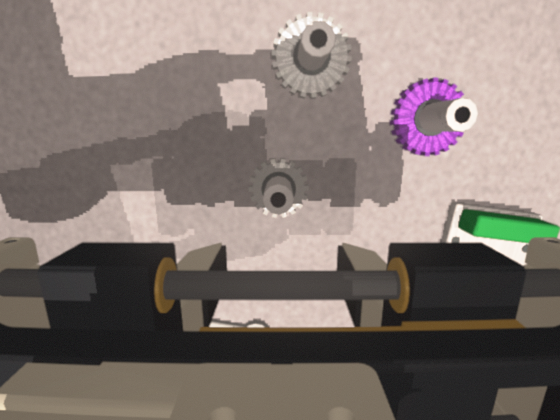

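Gear 54 is at (279,199) against predicted (280,199.5). Gear 66 is at (318,38), as predicted, and the purple one at (462,114) I leave alone. Picking gear 54.

```bash
python3 -m jog '[[9.5,-0.3,15,0,0,0],[9,0,30,0,0,0],[0,0,30,0,0,0],[0,0,20,0,0,0],[0,0,12,0,0,0],[0,0,7,0,0,0],[0,0,0,0,0,0]]'; python3 -m jog '[[0,0,0,0,0,0],[0,0,0,0,0,0],[0,0,0,0,0,0],[0,0,0,0,0,0],[0,0,0,0,0,0],[0,0,0,0,0,0],[0,0,0,0,0,0],[0,0,0,0,0,0]]' 0; python3 go.py 613 -105 150
```

```text
time: 10.5
tool_pos: [433.7, 181.2, 18.0]
tcp_rot: [-3.141, 0.0, 1.57]
contact_force: [-0.1, -0.2, 0.4]
grip_width: 59.9
finger_force: 0.0
time: 11.3
tool_pos: [432.3, 181.6, 19.0]
tcp_rot: [-3.14, 0.0, 1.571]
contact_force: [-4.1, -0.7, 5.7]
grip_width: 23.5
finger_force: 30.0
tool shift [-286.7  180.5 -131.2] turn [-0.001  0.     0.   ] |d|/45 8.1 t 11.3
```

```bash
python3 -m jog '[[0,0,-20,0,0,0],[0,0,-45,0,0,0],[0,0,-50,0,0,0],[-36,22.5,0,0,0,0],[-36,22.5,0,0,0,0],[-36,22.5,0,0,0,0],[-36,22.5,0,0,0,0],[-36,22.5,0,0,0,0],[-36,22.5,0,0,0,0],[-36,22.5,0,0,0,0],[-34,22.5,0,0,0,0]]' ; python3 -m jog '[[0,0,0,0,0,0],[0,0,0,0,0,0],[0,0,0,0,0,0]]' |grep pos; python3 look.py w5
```

```text
time: 12.4
tool_pos: [613.4, -106.1, 132.9]
tcp_rot: [-3.14, -0.0, 1.57]
contact_force: [1.2, -0.4, -3.5]
grip_width: 23.8
finger_force: 30.0
tool_pos: [612.2, -103.4, 133.0]
[ 612.19211338 -103.39707908  133.02244177]
g42 [ 82.5 -12.6] g54 [   9.4 -194. ] g66 [  82.  -278.7] g78 [123.8 320.5] 
p2 [296.9 101.3] [ 270   73   55   57 2444] [625.4 -10.1  16. ]
p3 [280.7 199. ] [257 187  49  27 781] [612.  -93.5  16. ]
```

View pics/w5.png

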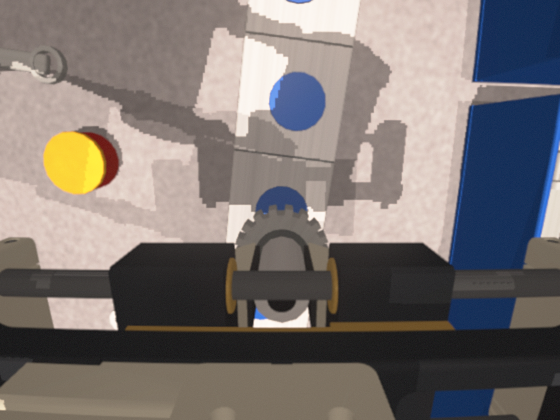

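Pad 2 is at (297,101), about (625.7, −10.3), and agrees with the fixed cameras. Placing gear 54.

```bash
python3 -m jog '[[32,4.5,0,0,0,0],[32,4,0,0,0,0],[30,4,0,0,0,0],[0,0,40,0,0,0],[0,0,35,0,0,0],[0,0,14,0,0,0],[0,0,5,0,0,0],[0,0,1,0,0,0],[0,0,0,0,0,0],[0,0,0,0,0,0]]'; for i in 1 2 ; do python3 -m jog '[[0,0,1,0,0,0],[0,0,1,0,0,0],[0,0,0,0,0,0]]' | grep -E 'pos|contact'; done
```

```text
time: 13.75
tool_pos: [626.6, -10.6, 40.5]
tcp_rot: [3.139, 0.0, 1.571]
contact_force: [-0.0, -0.6, -3.8]
grip_width: 23.9
finger_force: 30.0
tool_pos: [625.6, -10.4, 36.9]
contact_force: [-0.0, 0.2, -3.5]
tool_pos: [625.7, -10.4, 35.1]
contact_force: [-0.5, 0.2, -0.4]
```

```bash
python3 -m jog '[[0,0,0.7,0,0,0],[0,0,0,0,0,0]]' | grep -E 'pos|contact'
```

```text
tool_pos: [625.7, -10.4, 35.0]
contact_force: [-2.0, 0.1, 4.9]
```

```bash
python3 -m jog '[[0,0,0,0,0,0],[0,0,0,0,0,0],[0,0,0,0,0,0],[0,0,0,0,0,0],[0,0,-15,0,0,0],[0,0,-40,0,0,0],[0,0,-45,0,0,0],[40,-23,0,0,0,0],[40,-24,0,0,0,0],[40,-24,0,0,0,0],[40,-24,0,0,0,0],[40,-24,0,0,0,0]]' 65;  python3 -m jog '[[40,-24,0,0,0,0],[40,-23,0,0,0,0],[0,0,0,0,0,0],[0,0,0,0,0,0],[0,0,0,0,0,0]]'; python3 look.py w6 g66
```

```text
time: 15.75
tool_pos: [505.8, 191.1, 135.4]
tcp_rot: [3.14, -0.0, 1.57]
contact_force: [0.9, 1.2, 0.1]
grip_width: 59.6
finger_force: 0.0
time: 16.25
tool_pos: [460.4, 269.0, 134.7]
tcp_rot: [3.14, 0.0, 1.57]
contact_force: [-0.3, 0.8, 0.2]
grip_width: 59.5
finger_force: 0.0
[460.35473888 268.99789938 134.66153004]
g42 [300.3 430. ] g54 [248.6 321.2] g66 [280.4 192.2] g78 [295.2 578.4] 
crop origin 230 142 x5
```

View pics/w6c.png

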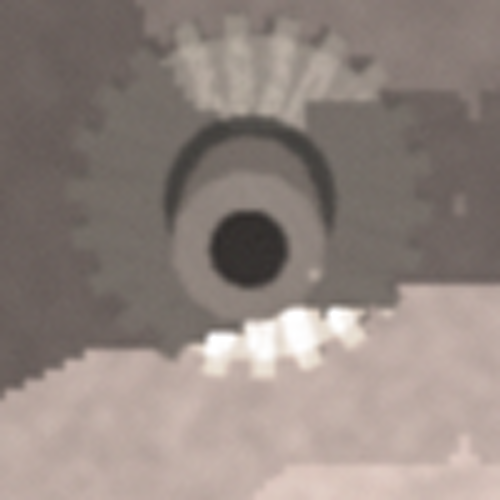

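Steel gear 66 is confirmed as grey, not purple. Its hole at (279,191) puts it at about (459, 294). Picking.

```bash
python3 -m jog '[[12.5,-0.4,15,0,0,0],[12,-0.4,30,0,0,0],[0,0,30,0,0,0],[0,0,20,0,0,0],[0,0,12,0,0,0],[0,0,8,0,0,0],[0,0,0,0,0,0]]'; python3 -m jog '[[0,0,0,0,0,0],[0,0,0,0,0,0],[0,0,0,0,0,0],[0,0,0,0,0,0],[0,0,0,0,0,0],[0,0,0,0,0,0],[0,0,0,0,0,0],[0,0,0,0,0,0]]' 0; python3 go.py 592 -192 150
```

```text
time: 17.0
tool_pos: [458.6, 293.9, 18.1]
tcp_rot: [-3.14, 0.001, 1.57]
contact_force: [0.5, -0.4, 1.1]
grip_width: 59.6
finger_force: 0.0
time: 17.8
tool_pos: [458.9, 294.2, 19.4]
tcp_rot: [3.141, -0.0, 1.571]
contact_force: [-1.5, -0.2, 5.0]
grip_width: 23.5
finger_force: 30.0
tool shift [-486.2  133.2 -130.6] turn [ 0. -0.  0.] |d|/45 11.6 t 17.8
```

```bash
python3 -m jog '[[0,0,-20,0,0,0],[0,0,-45,0,0,0],[0,0,-50,0,0,0],[-40,11,0,0,0,0],[-40,11,0,0,0,0],[-40,11,0,0,0,0],[-40,11,0,0,0,0],[-40,11,0,0,0,0],[-40,11,0,0,0,0],[-40,11,0,0,0,0],[-40,11,0,0,0,0],[-40,11,0,0,0,0]]' | grep pos; python3 -m jog '[[-40,11,0,0,0,0],[-40,11,0,0,0,0],[-46,12,0,0,0,0],[0,0,0,0,0,0],[0,0,0,0,0,0],[0,0,0,0,0,0]]' |grep -v mom; python3 look.py w7; python3 go.py 613 -105 135
```

```text
tool_pos: [557.2, -67.4, 132.9]
time: 19.6
tool_pos: [591.0, -190.7, 133.0]
tcp_rot: [-3.139, -0.001, 1.571]
contact_force: [0.5, 0.0, -4.0]
grip_width: 23.5
finger_force: 30.0
[ 590.98432929 -190.74362709  133.00311515]
g42 [ 104.7 -158.3] g54 [  60.4 -280.1] g66 [212.3 -28.8] g78 [135.4 222.2] 
p3 [306.5 111.3] [ 280   84   54   56 2384] [ 612.4 -105.5   16. ]
tool shift [85.4 21.9 -1.6] turn [-0.002 -0.001  0.001] |d|/45 2.0 t 19.65
```

View pics/w7.png

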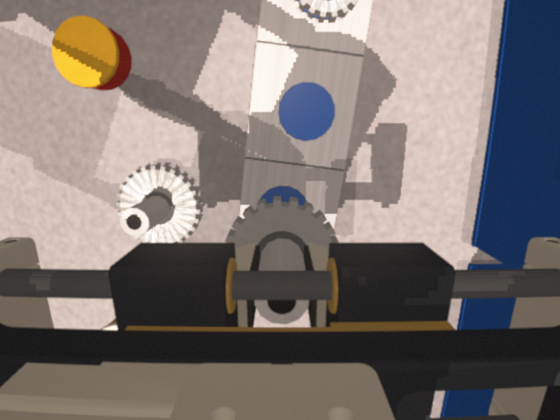

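Pad 3 is at (306,111), about (612.4, −105.6). Gear 54 can be seen on pad 2, and gear 78 is at (134,221). Placing gear 66.

```bash
python3 -m jog '[[29,7,0,0,0,0],[29,7,0,0,0,0],[27.6,6.8,0,0,0,0],[0,0,40,0,0,0],[0,0,33,0,0,0],[0,0,14,0,0,0],[0,0,5,0,0,0],[0,0,1,0,0,0],[0,0,0,0,0,0],[0,0,0,0,0,0]]'; for i in 1 2 ; do python3 -m jog '[[0,0,1,0,0,0],[0,0,1,0,0,0],[0,0,0,0,0,0]]' | grep -E 'pos|contact'; done
```

```text
time: 20.65
tool_pos: [613.6, -106.7, 42.7]
tcp_rot: [3.139, 0.001, 1.571]
contact_force: [0.3, -0.9, -4.0]
grip_width: 23.4
finger_force: 30.0
tool_pos: [612.6, -106.3, 39.2]
contact_force: [-0.7, -0.1, -4.1]
tool_pos: [612.4, -106.2, 36.8]
contact_force: [-0.3, -0.1, -4.1]
```

```bash
python3 -m jog '[[0.3,0,1,0,0,0],[0,0,0.7,0,0,0],[0,0,0,0,0,0]]' | grep -E 'pos|contact'; python3 -m jog '[[0,0,0.7,0,0,0],[0,0,0,0,0,0]]' | grep -E 'pos|contact'
```

```text
tool_pos: [612.6, -105.9, 35.4]
contact_force: [-0.3, -0.2, -3.1]
tool_pos: [612.6, -105.9, 35.4]
contact_force: [-3.0, 0.4, 3.5]
```

```bash
python3 -m jog '[[0,0,0,0,0,0],[0,0,0,0,0,0],[0,0,0,0,0,0],[0,0,0,0,0,0],[0,0,-15,0,0,0],[0,0,-40,0,0,0],[0,0,-45,0,0,0],[-26,-34,0,0,0,0],[-26,-34,0,0,0,0],[-26,-34,0,0,0,0],[-25,-33,0,0,0,0]]' 65 | grep pos;  python3 -m jog '[[0,0,0,0,0,0],[0,0,0,0,0,0]]'; python3 look.py w8 g78
```

```text
tool_pos: [476.5, -209.8, 136.0]
time: 23.05
tool_pos: [477.7, -209.7, 136.0]
tcp_rot: [3.14, 0.001, 1.569]
contact_force: [0.1, 0.6, 1.2]
grip_width: 59.6
finger_force: 0.0
[ 477.69016151 -209.72385198  135.97279259]
g42 [ 283.  -194.1] g54 [ 216.6 -323.5] g66 [273.3  -3.6] g78 [281.3 197.4] 
p4 [406.5 189.4] [ 382  165   50   50 1965] [ 591.3 -191.3   16. ]
crop origin 231 147 x5
```

View pics/w8.png

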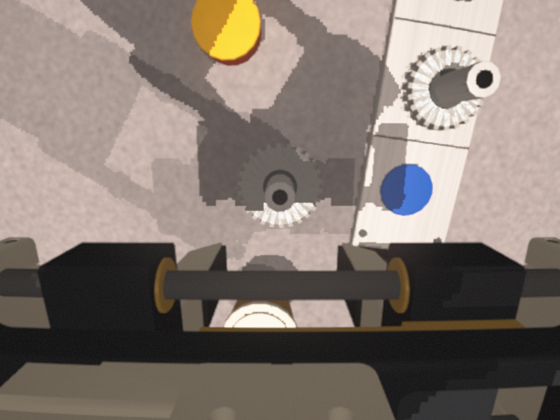

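Gear 78 is at (280,196), giving (477.2, −189), and pad 4 at (406,189). The cup at (262,310) is well clear. Picking gear 78.

```bash
python3 -m jog '[[10.5,-0.4,15,0,0,0],[10,0,30,0,0,0],[0,0,30,0,0,0],[0,0,20,0,0,0],[0,0,12,0,0,0],[0,0,9,0,0,0],[0,0,0,0,0,0]]'; python3 -m jog '[[0,0,0,0,0,0],[0,0,0,0,0,0],[0,0,0,0,0,0],[0,0,0,0,0,0],[0,0,0,0,0,0],[0,0,0,0,0,0],[0,0,0,0,0,0],[0,0,0,0,0,0]]' 0; python3 go.py 580 -275 135
```

```text
time: 23.8
tool_pos: [477.4, -188.0, 18.1]
tcp_rot: [-3.141, -0.0, 1.572]
contact_force: [-0.5, 0.8, 0.1]
grip_width: 59.5
finger_force: 0.0
time: 24.6
tool_pos: [477.0, -188.5, 19.0]
tcp_rot: [-3.141, 0.0, 1.571]
contact_force: [-2.8, 0.1, 5.5]
grip_width: 23.9
finger_force: 30.0
tool shift [ -86.5  103.  -116. ] turn [-0.  0.  0.] |d|/45 3.9 t 24.6
```

```bash
python3 -m jog '[[0,0,-20,0,0,0],[0,0,-45,0,0,0],[0,0,-50,0,0,0],[0,26,0,0,0,0],[-22,26,0,0,0,0],[-22,26,0,0,0,0],[-22,25,0,0,0,0],[-20,0,0,0,0,0],[0,0,0,0,0,0],[0,0,0,0,0,0],[0,0,0,0,0,0]]'; python3 look.py w9; python3 go.py 592 -192 135
```

```text
time: 25.7
tool_pos: [579.4, -273.6, 133.1]
tcp_rot: [-3.14, -0.001, 1.571]
contact_force: [-0.6, -0.7, -4.9]
grip_width: 23.5
finger_force: 30.0
[ 579.38443745 -273.59270474  133.12352218]
g42 [ 125.2 -277.7] g54 [ 154.  -162.8] g66 [ 494.6 1180. ] g78 [138.8 110.5] 
p4 [297.5 119.5] [ 269   91   54   54 1963] [ 593.3 -195.    16. ]
tool shift [81.6 12.4 -1.5] turn [-0.001 -0.001  0.   ] |d|/45 1.8 t 25.75
```

View pics/w9.png

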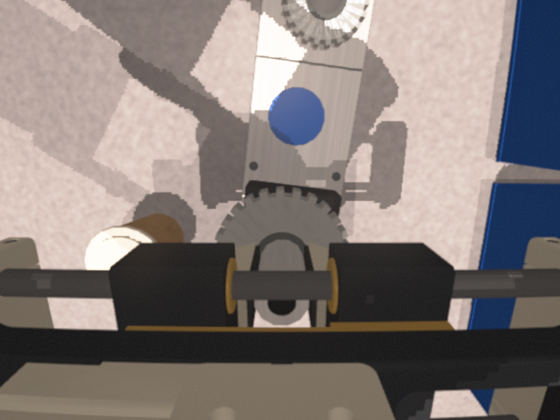

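Pad 4 is at about (296,116), but its lit part was cut from the colour mask. I'll refit its outline.

```bash
python3 - <<'E'
from h import *
b=cv2.imread('pics/w9.png'); o=dict(tool_pos=np.array([579.6,-274,133.3]),tcp_rot=[np.pi,0,np.pi/2]); c=cam('wrist',o)
h=cv2.cvtColor(b,cv2.COLOR_BGR2HSV)
for s in(70,90,110):
    m=cv2.inRange(h,(95,s,40),(130,255,255)); m[:75]=0; m[150:]=0; m[:,:255]=0; m[:,340:]=0
    k=max(cv2.findContours(m,0,1)[0],key=cv2.contourArea); e=cv2.fitEllipse(cv2.convexHull(k)); print(s,cv2.boundingRect(k),cv2.contourArea(k),e,atz(c,e[0],16).round(1))
E
```

```text
70 (269, 88, 55, 57) 2389.0 ((296.082763671875, 115.89716339111328), (55.020347595214844, 56.79220962524414), 5.728107929229736) [ 592.3 -192.5   16. ]
90 (269, 88, 55, 57) 2353.0 ((296.0275573730469, 115.90177917480469), (54.46802520751953, 56.469947814941406), 3.714249610900879) [ 592.3 -192.5   16. ]
110 (269, 91, 54, 54) 1865.0 ((295.8825378417969, 116.07526397705078), (53.72303009033203, 55.65899658203125), 1.4934557676315308) [ 592.1 -192.7   16. ]
```

```bash
python3 -m jog '[[28,4,0,0,0,0],[28,4,0,0,0,0],[26.3,4.2,0,0,0,0],[0,0,40,0,0,0],[0,0,33,0,0,0],[0,0,14,0,0,0],[0,0,5,0,0,0],[0,0,1,0,0,0],[0,0,0,0,0,0],[0,0,0,0,0,0]]'; for i in 1 2 ; do python3 -m jog '[[0,0,1,0,0,0],[0,0,1,0,0,0],[0,0,0,0,0,0]]' | grep -E 'pos|contact'; done
```

```text
time: 26.75
tool_pos: [593.3, -192.7, 42.3]
tcp_rot: [3.139, 0.001, 1.571]
contact_force: [1.1, -0.5, -5.6]
grip_width: 23.4
finger_force: 30.0
tool_pos: [592.4, -192.2, 38.8]
contact_force: [-0.4, -0.1, -3.4]
tool_pos: [592.2, -192.1, 36.4]
contact_force: [0.8, -0.5, -6.0]
```

```bash
python3 -m jog '[[0,0,1,0,0,0],[0,0,0.5,0,0,0],[0,0,0,0,0,0]]' | grep -E 'pos|contact'; python3 -m jog '[[0,0,0.7,0,0,0],[0,0,0,0,0,0]]' | grep -E 'pos|contact'
```

```text
tool_pos: [592.4, -192.1, 35.1]
contact_force: [0.2, 0.1, -4.1]
tool_pos: [592.4, -192.2, 35.0]
contact_force: [-1.2, 0.9, 0.7]
```

Gear 78 is resting on its pad. Releasing, retreating and checking.

```bash
python3 -m jog '[[0,0,0,0,0,0],[0,0,0,0,0,0],[0,0,0,0,0,0],[0,0,0,0,0,0],[0,0,-15,0,0,0],[0,0,-40,0,0,0],[0,0,-45,0,0,0],[10,-40,-10,0,0,0],[10,-40,-10,0,0,0],[10,-40,-10,0,0,0],[10,-40,-10,0,0,0],[0,-30,0,0,0,0]]' 65; python3 - <<'E'
from h import *
C={n:cam(n) for n in('scene','top')}; im={n:bot.capture(n) for n in C}
T={42:('p1',626.4,89.1),54:('p2',625.7,-10.3),66:('p3',612.5,-105.7),78:('p4',592.3,-192.4)}
for D,(p,x,y) in T.items():
    ms=[];ok=[]
    for n in C:
        e=proj(C[n],(x,y,36))[0]; L=[l for l in bot.outline_of(f'gear_{D}_stub',n) if np.hypot(*(np.array(l['pixel'])-e))<12]
        if L: ms.append(L[0]['mask']);ok.append(n)
    if ok: print(D,p,ok,fit([C[n] for n in ok],ms,[x,y,16],D),'pad',x,y)
a=cv2.resize(im['scene'][150:330,140:400],None,fx=2.9,fy=2.9); cv2.imwrite('pics/fs.png',a[:,:,::-1])
b=cv2.resize(im['top'][130:280,190:460],None,fx=2.9,fy=2.9); cv2.imwrite('pics/ft.png',b[:,:,::-1])
E
```

```text
time: 29.05
tool_pos: [400.9, -151.3, 176.6]
tcp_rot: [3.139, 0.002, 1.572]
contact_force: [0.8, -0.4, -0.1]
grip_width: 59.6
finger_force: 0.0
42 p1 ['scene', 'top'] (array([627.86728424,  88.22014205,  18.88613958]), np.float64(0.9236231554220121)) pad 626.4 89.1
54 p2 ['scene', 'top'] (array([626.83417053, -10.11398183,  18.3078393 ]), np.float64(0.9223923331021362)) pad 625.7 -10.3
66 p3 ['scene', 'top'] (array([ 614.58226733, -107.0208938 ,   18.89150402]), np.float64(0.9176512004188107)) pad 612.5 -105.7
78 p4 ['scene', 'top'] (array([ 593.29877215, -192.94878617,   18.86872666]), np.float64(0.931916696657541)) pad 592.3 -192.4
```

View pics/ft.png

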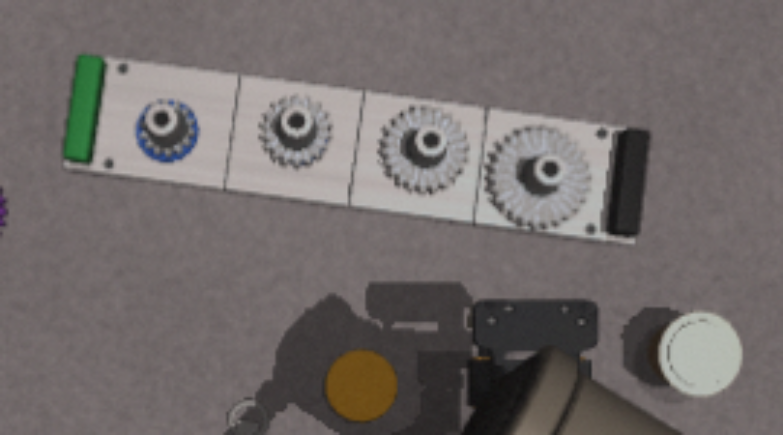

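View pics/fs.png

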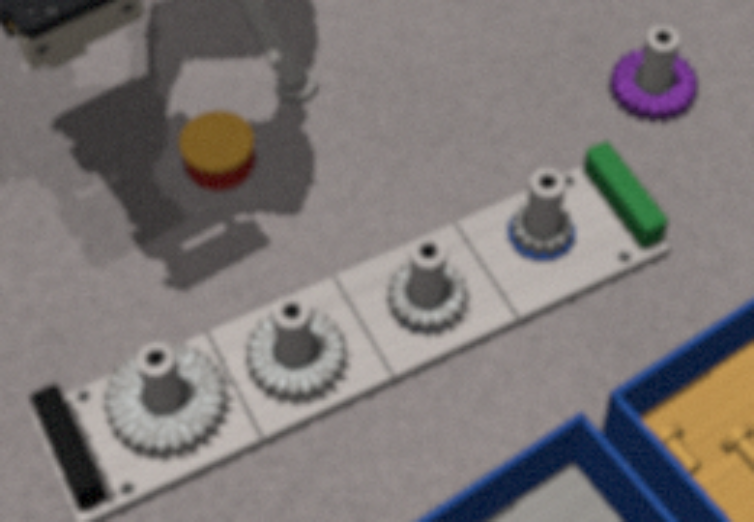

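Both views show the gears upright on their pads, rising in size from the green block, with the cup and the purple look-alike where they were. Allowing for the same camera bias seen earlier, each gear sits within about 1–2 mm of its pad centre. Handing in.

```bash
python3 -m jog '[[0,0,0,0,0,0],[0,0,0,0,0,0],[0,0,0,0,0,0]]' | grep time; python3 -c "from plant import bot; print(bot.close_job())"
```

```text
time: 29.85
the job is handed in; nothing more can be done
None
```

The job is handed in at 29.9 s: all four gears stand upright on the blue pads, smallest beside the green block and growing to the biggest at the black end, each within about 1–2 mm of its pad centre, and the cup and purple look-alike were not touched.

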